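# Set the film applicator bar to its yellow face and load it in the coater

### The arm

A 6-joint arm with a two-finger parallel gripper is mounted at the origin on a cart in front of the work surface, level with it; the furniture and walls round the work are solid. World frame = base frame: x ahead of the robot, y to its left, z up, the work surface at z = 0. Lengths are in mm, angles in degrees, forces in N, time in s.
With the tool pointing down it reaches from about 300 to 775 mm from the base axis. Payload 14.6 kg.
Tool frame: the origin (TCP) lies at the very end of the fingers, on their centre line; the grasp point (between the pads) lies 19 mm behind it (robot.tcp_to_grasp is the z of the grasp point in the tool frame, in mm); z points along the fingers, y is the line along which they close (so a half turn about z gives the same grasp; the last joint's range is limited). The gripper opens to 85 mm and grips with 20 to 120 N. Pads are 22 mm wide; open, the fingers measure 114 mm over their backs; the gripper's body (76 mm by 85 mm) begins 54 mm behind the grasp point. The pads swing forward as they close: fully open they stand 13 mm farther back than shut.
Start: joints at [-71.196, 17.183, 87.147, -0, 75.671, -3.816], TCP at [211.535, -507.683, 231.281] pointing down, gripper open.
Joint ranges: [-173.82, 173.82], [-45.26, 126.66], [13.44, 144.39], [-59.66, 239.66], [0, 175.72], [-146.38, 146.38]. Speed limits (degrees/s): [127.2, 127.2, 147.25, 180, 180, 180].

### API

Orientations are given as a 3x3 rotation matrix whose columns are the frame's x, y, z axes.
In Python, from cell import robot gives the robot as it stands.
- The arm moves only by the tool apply_moves, never from a script. Its argument "targets" is one flat list of numbers, 7 for each row, row after row: the shift along the tool's x, y, z scaled (see below), then the turn, a rotation vector about the tool's x, y, z scaled (see below), then the opening in per cent of the stroke, from 0 (shut) to 100 (fully open). In form: [x, y, z, ax, ay, az, fingers, x, y, z, ax, ay, az, fingers, ...]. A call has 1 to 10 rows; each row is the pose to reach, as a shift and turn from the pose commanded when the call began, along the tool's axes at that moment; what a row does not reach only later rows make up. The controller multiplies each number of a shift by 0.6 m and each number of a turn by pi/2 rad. A row lasts 1/10 s, in which the tool goes at most 50 mm and 8.59 degrees, less where a joint would pass 70% of its speed; a pose out of reach is approached as far as the arm can. A call with a number of a shift or a turn outside -1 to 1 is refused whole. A call with a gripper value outside its range is refused whole. The fingers move at their own pace and stop on an object; the grip force is fixed at half the most. Time passes only in rows, so rows that repeat a pose let the fingers close. It gives the time, the measured TCP pose, the force, the opening and the grip force at its end, in the units of the state.
- robot.state(): the state, without advancing time (a new reading comes with each control period).
- robot.grab_frame(name): name is "side" or "top"; returns the picture (420x560x3 uint8, red, green, blue); there is no depth.
- robot.get_calibration(name): a dict with "K" (3x3 intrinsics, pixels), "R" (3x3) and "t" (3): a world point X has camera coordinates R X + t. Camera axes: x right, y down, z forward; pixel columns grow to the right and rows downward; lengths in mm; the calibration is good to about 2 mm. A picture is of the moment at which its call begins. get_calibration takes no time and is no camera call.
- robot.hand_in(): hands the job in; it is judged then, once.
Trained networks look in the newest picture that a camera, given by its name, has taken for a name from the list of things; names that differ only in an ending like _2 or _b are one class to them, and where a whole thing is asked for, a point or a joint stands for the part that bears it (a point fixed in the world has none). Each returns a list of dicts, best first, with "p" (0 to 1); they miss things now and then, are a little off and sometimes report something else, mostly with a low value. They report only what shows in the picture. A call takes as long as a camera call. They do not tell look-alikes from the thing itself.
- robot.masks_of(camera, query): "region" (420x560 bool, what is visible of it) and "bbox" ([left, top, right, bottom] in pixels, round what is visible of it).
The state is a dict: "clock": time; "joint_pos": joint angles; "dq": joint speeds; "effort": joint torques, N m; "tool_pos": TCP position; "ee_rot": TCP orientation; "ft_force": force on the tool from outside, world axes, zero at the start; "wrist_torque": the same for the moment, N m; "finger_gap": opening from 0.0 (shut) to 1.0 (fully open); "finger_force": force on a finger pad.
Only numpy, scipy, OpenCV 4.12 (cv2) and the standard library are available. Lean on these libraries where they do the work, as an engineer would, in place of code of your own. Each camera call takes 0.05 s, during which the arm holds its last target. There are 200 camera calls.

### The job

Load the six-sided applicator bar into the film coater: turn the bar, flat by flat, until its yellow-marked flat is on top, then lay it on the glass bed in front of the blue yoke and slide it fully home into the yoke, with the yoke's brass key in the bar's middle groove, and let go. Do not disturb the teal ink pot beside the coater, the notebook or the small vial.

Things in the scene. Friction and masses are not known exactly. Their poses are not given: they have to be found in the camera images.
- bar_center (a point): Centre of the loose aluminium applicator bar, 0.26 kg: hexagonal, 58 mm long, 40 mm across flats (46 mm across corners), with a dark groove 14 mm wide round its middle (28 mm across flats there). Own y axis along the bar, own z axis squarely out of the yellow-marked flat. It starts lying on a flat on the bench, centre 20 mm up, the yellow flat two sixths of a turn from the top.
- bar_mark (a point): Centre of the bar's yellow-marked flat, 20 mm from bar_center along its own z. That flat has a yellow square on each side of the groove, and each end face a yellow dot beside it; the other five flats carry only small black dots (one to five).
- yoke_seat (a point): Where the bar's centre lies when the bar is fully home in the blue yoke on the coater's carriage, 20 mm above the glass. Own z up, own y along the crossbar (the bar lies along it, either way round), own x from the yoke's open mouth into it: the bar slides in along +x. The bar's ends stay free, 9 mm beyond the yoke at either side. The carriage holds against about 35 N.
- yoke_lip (a point): Foremost edge of the yoke's upper flank, 15 mm from yoke_seat along +x and 15 mm above it. The yoke is a lying V of 120 degrees, 40 mm wide, for the two flats beside the bar's leading corner; it overhangs that corner by 9 mm, so the bar is laid on the glass at least 15 mm short and slid in. A brass key, 6 mm wide, 5 mm proud of the flanks, in mid-width enters the bar's groove.
- crossbar_mid (a point): Top middle of the carriage's aluminium crossbar (20 mm by 20 mm, 57 mm behind and 12 mm above yoke_seat). It runs along yoke_seat's y to bearing blocks on guide rods 106 mm to either side, rod tops 3 mm below yoke_seat.
- carriage (a joint): Slide of the carriage along its guide rods, 0 to 0.06 m; 0 is parked at the far end, growing values are nearer the front of the coater (along yoke_seat's -x). It need not be moved.
- machine: White film coater, 340 mm long in x, 250 mm wide in y, fixed. Origin at the centre of its underside, x axis pointing away from the front panel (knob, buttons), z up. The glass bed, 285 mm by 145 mm, centred on the origin, is 46 mm above the bench; black end blocks of the guide rods reach 70 mm above the bench.
- ink_teal: Ink pot with a teal lid, 56 mm in diameter, 51 mm high, standing loose beside the coater. Origin at the centre of its underside.
- notebook: Dark blue hard-cover notebook lying flat, 210 mm (x) by 148 mm (y), 13 mm thick, loose. Origin at the centre of its underside.
- vial_stray: Small glass vial with a black cap, 26 mm in diameter, 56 mm high, standing loose. Origin at the centre of its underside.
Not all that is in view belongs to the job. What is shaped like the part that bears bar_center but green or red is not meant.

How it is judged:
By the outcome, as a careful person would: the job done as asked, in the order asked, and still so for the second after the job is handed in, with the robot touching nothing.
It also fails if it takes over 67 s, if anything falls off the work surface, if the arm or the gripper's body presses on something with over 40 N, if the wrist force passes 120 N, or if a joint passes its speed limit or range.

## Working session

There is one attempt and no reset: what is moved stays moved. The work goes in short steps, Python scripts to look and compute and a tool call to move; the robot and the scene stay as the last step left them, time stands still between calls to the robot, and variables do not carry over. Pictures are saved under pics/ and viewed, at most 10 in all, crops included, and the job is handed in when it is done.

Besides the shell and the picture viewer there is one more tool, called as name(argument=value, ...) on one line, values as JSON. apply_moves: Moves the arm, as the interface text tells. Its arguments: {"type":"object","properties":{"targets":{"type":"array"}},"required":["targets"]}

```bash
mkdir -p pics; cat > h.py <<'E'
import numpy as np,cv2
from cell import robot
def snap(c,f=None):
    im=robot.grab_frame(c)
    if f: cv2.imwrite('pics/'+f,cv2.cvtColor(im,cv2.COLOR_RGB2BGR))
    return im
def ray(c,uv,z):
    k=robot.get_calibration(c);K,R,t=[np.array(k[i],float) for i in('K','R','t')]
    d=R.T@np.linalg.solve(K,[uv[0],uv[1],1.]);o=-R.T@t
    return o+d*(z-o[2])/d[2]
def proj(c,X):
    k=robot.get_calibration(c);K,R,t=[np.array(k[i],float) for i in('K','R','t')]
    p=K@(R@np.array(X,float)+t);return p[:2]/p[2]
def crop(im,b,s,f):
    l,t,r,bt=b;cv2.imwrite('pics/'+f,cv2.cvtColor(cv2.resize(im[t:bt,l:r],None,fx=s,fy=s,interpolation=cv2.INTER_CUBIC),cv2.COLOR_RGB2BGR))
E
python3 - <<'E'
from h import *
a=snap('top','t0.png');b=snap('side','s0.png')
for c in('top','side'):
    k=robot.get_calibration(c);print(c,np.round(-np.array(k['R']).T@k['t']),np.round(k['K'][0][0]))
    for q in('bar_center','bar_mark','yoke_seat','yoke_lip','crossbar_mid','machine','ink_teal','notebook','vial_stray'):
        print(q,[(round(float(m['p']),2),[int(x) for x in m['bbox']]) for m in robot.masks_of(c,q)[:3]])
print(robot.state())
E
```

```text
top [ 218.  155. 1933.] 528.0
bar_center [(0.72, [251, 229, 272, 241]), (0.68, [262, 194, 277, 210]), (0.66, [117, 243, 136, 259])]
bar_mark [(0.64, [263, 195, 278, 213]), (0.62, [254, 226, 270, 240]), (0.59, [118, 245, 139, 254])]
yoke_seat [(0.8, [306, 170, 370, 185])]
yoke_lip [(0.94, [304, 168, 372, 186])]
crossbar_mid [(0.91, [304, 168, 371, 182])]
machine [(0.66, [302, 151, 371, 253])]
ink_teal [(0.79, [251, 166, 264, 182])]
notebook [(0.67, [420, 195, 466, 252]), (0.51, [255, 227, 269, 240])]
vial_stray [(0.62, [221, 181, 228, 190]), (0.56, [253, 228, 272, 239])]
side [ 438. 1123.  928.] 381.0
bar_center [(0.97, [310, 382, 331, 416]), (0.8, [294, 238, 308, 262]), (0.76, [303, 266, 324, 289])]
bar_mark [(0.78, [264, 265, 284, 289]), (0.73, [298, 237, 316, 258]), (0.67, [260, 231, 279, 249])]
yoke_seat [(0.92, [242, 164, 260, 208])]
yoke_lip [(0.71, [239, 166, 262, 208])]
crossbar_mid [(0.62, [244, 169, 264, 206]), (0.37, [295, 236, 312, 263])]
machine [(0.88, [224, 165, 324, 221])]
ink_teal [(0.6, [223, 238, 242, 257])]
notebook [(0.94, [283, 135, 327, 158])]
vial_stray [(0.41, [240, 264, 247, 285])]
{'clock': 1.0, 'joint_pos': array([-7.11957730e+01,  1.71811919e+01,  8.71483762e+01,  9.06022904e-04,
        7.56689866e+01, -3.81630661e+00]), 'dq': array([ 0.05185923, -0.00096954,  0.05335812, -0.00692431, -0.08828075,
        0.04473507]), 'effort': array([-1.36507915e-04, -5.43353391e+01, -3.61985350e+01, -1.55593880e-04,
        7.24442325e-04,  1.65358500e-05]), 'tool_pos': array([ 211.53722083, -507.67835517,  231.28688641]), 'ee_rot': array([[ 9.23073940e-01,  3.84622544e-01,  2.26339222e-05],
       [ 3.84622544e-01, -9.23073940e-01, -1.89393888e-05],
       [ 1.36082679e-05,  2.61879730e-05, -1.00000000e+00]]), 'ft_force': array([-0.24329349, -0.4593182 , -0.56760175]), 'wrist_torque': array([-0.06234617,  0.01486484,  0.06351859]), 'finger_force': 0.0, 'finger_gap': 0.9962190444029942}
```

View pics/t0.png

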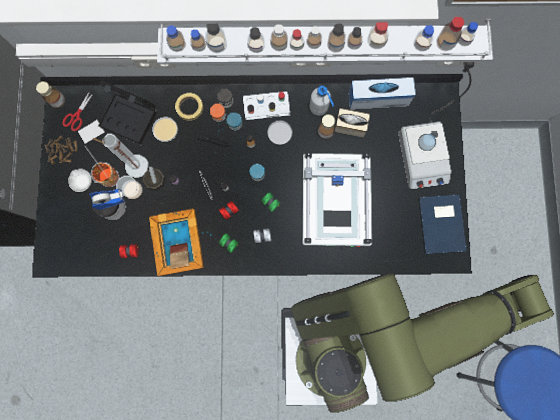

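View pics/s0.png

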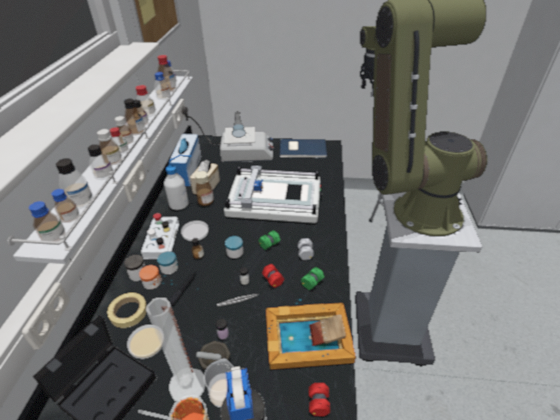

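```bash
python3 - <<'E'
from h import *
a=snap('top');b=snap('side')
def C(im,c,h,s): 
    u,v=c;return cv2.resize(im[v-h:v+h,u-h:u+h],(s,s),interpolation=cv2.INTER_CUBIC)
m=np.vstack([np.hstack([C(a,(262,236),15,290),C(b,(306,249),18,290)]),np.hstack([C(a,(337,185),20,290),C(b,(262,190),26,290)])])
cv2.imwrite('pics/c1.png',m[:,:,::-1])
for n,c,uv,z in [('bar','top',(262,236),20),('bar','side',(306,249),20),('yoke','top',(337,181),70),('notebook','top',(443,223),13),('ink','top',(257.5,171),51),('vial','top',(224,186),56),
 ('mtl','top',(302,151),60),('mtr','top',(371,151),60),('mbl','top',(302,246),60),('mbr','top',(371,246),60)]:
    print(n,c,ray(c,uv,z).round(1))
print(proj('top',[0,0,0]))
for X in([500,0,0],[600,0,0],[500,300,0]):print(X,proj('top',X).round(),proj('side',X).round())
E
```

```text
bar top [441.5 241.1  20. ]
bar side [438.  241.9  20. ]
yoke top [632.9 -32.   70. ]
notebook top [ 484.7 -422.4   13. ]
ink top [677.1 256.1  51. ]
vial top [620.9 377.4  56. ]
mtl top [748.9  92.5  60. ]
mtr top [ 746.7 -160.5   60. ]
mbl top [400.   97.3  60. ]
mbr top [ 397.9 -147.7   60. ]
[330.62712921 360.61086948]
[500, 0, 0] [327. 220.] [292. 206.]
[600, 0, 0] [327. 194.] [266. 205.]
[500, 300, 0] [246. 221.] [286. 265.]
```

View pics/c1.png

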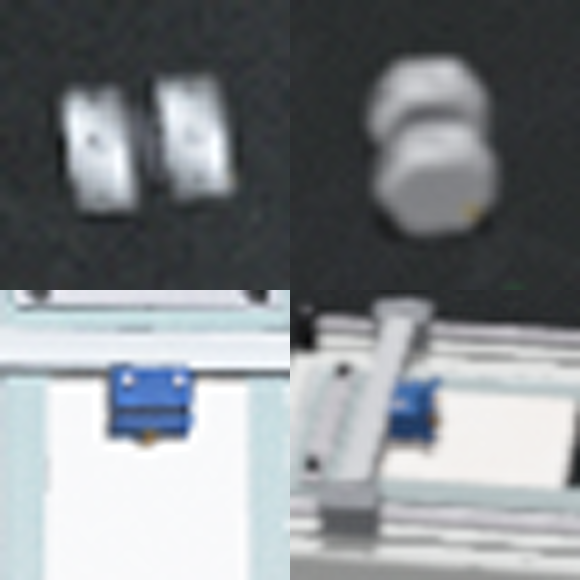

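Aluminium bar at top px (262,236) / side (306,249). The two red pieces (128,251) and (229,210) and two green ones (270,201) and (229,242) are decoys. The crop shows bare metal with a yellow dot on the robot side, low, so the bar must turn +120° about +y. The blue yoke is at top px (337,181), with its brass key facing the front.

```bash
python3 - <<'E'
from h import *
a=snap('top');b=snap('side')
def rect(c,m,z,name):
    m=m.astype(np.uint8);n,l,s,_=cv2.connectedComponentsWithStats(m)
    pts=np.argwhere(m)[:,::-1]
    P=np.array([ray(c,p,z)[:2] for p in pts]);r=cv2.minAreaRect(P.astype(np.float32))
    print(name,c,len(P),'mean',P.mean(0).round(1),'rect',np.round(r[0],1),np.round(r[1],1),round(r[2],1),'min',P.min(0).round(1),'max',P.max(0).round(1));return P
def win(im,l,t,r,bt,f):
    m=np.zeros(im.shape[:2],bool);m[t:bt,l:r]=f(im[t:bt,l:r].astype(int));return m
P=rect('top',win(a,247,221,277,251,lambda i:i.min(2)>90),36,'bar')
rect('side',win(b,288,231,324,267,lambda i:i.min(2)>85),20,'bar')
blue=lambda i:(i[...,2]-i[...,0]>50)
m=win(a,325,165,350,195,blue);P=rect('top',m,81,'yoke')
print(np.argwhere(m).min(0),np.argwhere(m).max(0))
m=win(b,240,170,285,205,blue);P=rect('side',m,75,'yoke');print(np.argwhere(m).min(0),np.argwhere(m).max(0))
# dark glass edges / coater white contour
m=win(a,295,140,380,255,lambda i:i.min(2)>120)
m=cv2.morphologyEx(m.astype(np.uint8),cv2.MORPH_OPEN,np.ones((3,3)));rect('top',m>0,40,'coater')
# crossbar: mask
for c in('top','side'):
    for q in('crossbar_mid','yoke_lip'):
        r=robot.masks_of(c,q)
        if r: rect(c,r[0]['region'],78,q)
E
```

```text
bar top 169 mean [442.6 241.7] rect [441.6 241.4] [45.7 60.6] 5.9 min [418.  211.5] max [465.1 272.9]
bar side 284 mean [440.6 239.6] rect [440.  238.4] [49.  96.8] 3.2 min [414.5 189.6] max [465.7 287.4]
yoke top 82 mean [635.6 -32.7] rect [635.7 -32.8] [39.5 33.1] 88.4 min [619.3 -52.9] max [652.7 -13.1]
[175 332] [184 343]
yoke side 58 mean [633.2 -25.5] rect [633.1 -26.7] [59.3 25.9] 89.8 min [620.  -56.3] max [646.    2.9]
[180 254] [189 262]Traceback (most recent call last):
  File "<stdin>", line 18, in <module>
  File "<stdin>", line 6, in rect
  File "h.py", line 8, in ray
    k=robot.get_calibration(c);K,R,t=[np.array(k[i],float) for i in('K','R','t')]
ValueError: time passes only in moves, steps and waits
```

```bash
python3 - <<'E'
from h import *
k=robot.get_calibration('top');K,R,t=[np.array(k[i],float) for i in('K','R','t')]
a=snap('top');M=robot.masks_of('top','crossbar_mid')
def bp(uv,z):
    uv=np.asarray(uv,float).reshape(-1,2);d=np.c_[uv,np.ones(len(uv))]@np.linalg.inv(K).T@R;o=-R.T@t
    return (o+d*((z-o[2])/d[:,2])[:,None])[:,:2]
g=a.astype(int)
m=np.zeros(g.shape[:2],np.uint8);m[140:255,295:380]=g[140:255,295:380].min(2)>110
m=cv2.morphologyEx(m,cv2.MORPH_OPEN,np.ones((3,3)))
n,l,s,_=cv2.connectedComponentsWithStats(m);i=1+s[1:,4].argmax();print(s[i])
for nm,mm,z in(('coater',l==i,45),('xbar',M[0]['region'],78)):
    r=cv2.minAreaRect(bp(np.argwhere(mm)[:,::-1],z).astype(np.float32));print(nm,[np.round(x,1) for x in r])
# left/right outer edges
L=[];Rr=[]
for v in range(165,235):
    u=np.flatnonzero(l[v]==i);L.append((u[0],v));Rr.append((u[-1],v))
for e in(L,Rr):
    P=bp(e,45);p=np.polyfit(P[:,0],P[:,1],1);print(np.degrees(np.arctan(p[0])),np.polyval(p,600))
x0=max(295,0);crop(a,(315,160,360,200),15,'y.png')
E
```

```text
[ 303  153   69   93 5553]
coater [array([574. , -33.1]), array([247.8, 340.6]), np.float64(89.2)]
xbar [array([647.8, -33.8]), array([234.8,  62.8]), np.float64(89.5)]
-1.1493235708693443 89.85688209547325
-0.6295758664932274 -154.85412404417576
```

View pics/y.png

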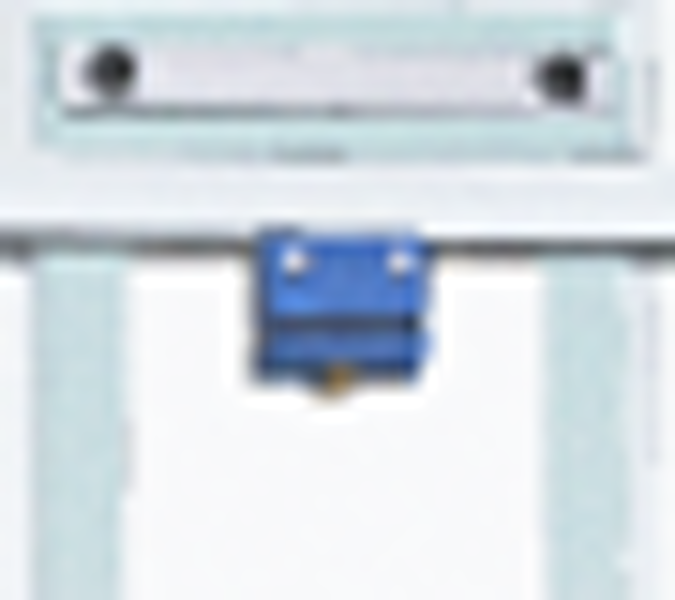

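```bash
cat >> h.py <<'E'
from scipy.spatial.transform import Rotation as Ro
def pose(C,yaw,tilt,d):
    s,c=np.sin(np.radians(yaw)),np.cos(np.radians(yaw));b=np.array([-s,c,0])
    R0=np.array([[c,s,0],-b,[0,0,-1]]).T
    R=Ro.from_rotvec(b*np.radians(tilt)).as_matrix()@R0
    return np.array(C,float)+d*R[:,2],R
def rows(ps):
    "rows from the present pose to each (name,C,yaw,tilt,d)"
    s=robot.state();p0,R0=s['tool_pos'],s['ee_rot']
    print('now',s['clock'],p0.round(1),Ro.from_matrix(R0).as_rotvec(True).round(1))
    for n,*q in ps:
        p,R=pose(*q);print(n,(R0.T@(p-p0)/600).round(4),(Ro.from_matrix(R0.T@R).as_rotvec()/(np.pi/2)).round(4))
E
python3 - <<'E'
from h import *
rows([('over',(442,241.5,170),6.5,0,17),('overtilt',(442,241.5,120),6.5,-30,17)])
E
```

```text
now 1.3 [ 211.5 -507.7  231.3] [176.5  35.3  -0. ]
over [ 0.8348 -1.0049  0.1305] [0.     0.     0.1791]
overtilt [ 0.8484 -1.0009  0.21  ] [-0.0469  0.3311  0.175 ]
```

apply_moves(targets=[0.83, -0.99, 0.1, 0, 0, 0.179, 100, 0.83, -0.99, 0.1, 0, 0, 0.179, 100, 0.83, -0.99, 0.1, 0, 0, 0.179, 100, 0.83, -0.99, 0.1, 0, 0, 0.179, 100, 0.83, -0.99, 0.1, 0, 0, 0.179, 100, 0.83, -0.99, 0.1, 0, 0, 0.179, 100, 0.83, -0.99, 0.1, 0, 0, 0.179, 100, 0.83, -0.99, 0.1, 0, 0, 0.179, 100, 0.83, -0.99, 0.1, 0, 0, 0.179, 100, 0.83, -0.99, 0.1, 0, 0, 0.179, 100])

```text
clock: 2.3
tool_pos: [360.4, -29.9, 193.0]
ee_rot: [[0.994, 0.113, 0.001], [0.113, -0.994, -0.0], [0.001, 0.0, -1.0]]
ft_force: [1.2, -0.0, -0.7]
finger_gap: 1.001
finger_force: 0.0
```

```bash
python3 - <<'E'
from h import *
rows([('overtilt',(442,241.5,120),6.5,-30,17)])
E
```

```text
now 2.3 [360.4 -29.9 193. ] [1.797e+02 1.020e+01 1.000e-01]
overtilt [ 0.2002 -0.434   0.1463] [3.000e-04 3.325e-01 1.000e-04]
```

apply_moves(targets=[0.2, -0.434, 0.1, 0, 0.333, 0, 100, 0.2, -0.434, 0.1, 0, 0.333, 0, 100, 0.2, -0.434, 0.1, 0, 0.333, 0, 100, 0.2, -0.434, 0.1, 0, 0.333, 0, 100, 0.2, -0.434, 0.1, 0, 0.333, 0, 100, 0.2, -0.434, 0.1, 0, 0.333, 0, 100, 0.2, -0.434, 0.1, 0, 0.333, 0, 100, 0.2, -0.434, 0.146, 0, 0.333, 0, 100, 0.2, -0.434, 0.146, 0, 0.333, 0, 100])

```text
clock: 3.2
tool_pos: [448.6, 239.7, 102.5]
ee_rot: [[0.863, 0.114, 0.493], [0.1, -0.994, 0.055], [0.496, 0.002, -0.869]]
ft_force: [-0.8, -0.1, -0.2]
finger_gap: 1.0
finger_force: 0.0
```

```bash
python3 - <<'E'
from h import *
rows([('up',(442,241.5,60),6.5,-30,17),('grip',(442,241.5,20),6.5,-30,17)])
E
```

```text
now 3.2 [448.6 239.7 102.5] [-172.2   -9.9  -45.7]
up [-0.0441 -0.0044  0.0847] [0.0009 0.0032 0.0009]
grip [-0.0771 -0.0046  0.1426] [0.0009 0.0032 0.0009]
```

apply_moves(targets=[-0.044, -0.004, 0.085, 0, 0, 0, 100, -0.06, -0.004, 0.113, 0, 0, 0, 100, -0.07, -0.004, 0.13, 0, 0, 0, 100, -0.077, -0.004, 0.142, 0, 0, 0, 100, -0.077, -0.004, 0.142, 0, 0, 0, 100, -0.077, -0.004, 0.142, 0, 0, 0, 100])

```text
clock: 3.8
tool_pos: [461.3, 237.8, 22.1]
ee_rot: [[0.872, 0.125, 0.473], [0.104, -0.992, 0.071], [0.478, -0.012, -0.878]]
ft_force: [-0.6, -1.0, 0.1]
finger_gap: 0.999
finger_force: 0.0
```

```bash
python3 - <<'E'
from h import *
rows([('grip',(442,241.5,20),6.5,-30,17)])
a=snap('top');b=snap('side')
def C(im,c,h,s): 
    u,v=c;return cv2.resize(im[v-h:v+h,u-h:u+h],(s,s),interpolation=cv2.INTER_CUBIC)
cv2.imwrite('pics/g1.png',np.hstack([C(a,(262,236),25,390),C(b,(306,249),25,390)])[:,:,::-1])
E
```

```text
now 3.8 [461.3 237.8  22.1] [-171.8  -10.5  -43.6]
grip [-0.0283 -0.0097  0.0166] [-0.0106  0.0163  0.003 ]
```

View pics/g1.png

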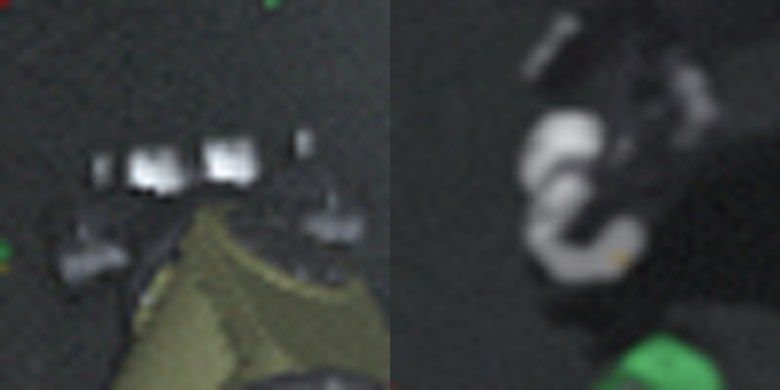

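```bash
python3 - <<'E'
from h import *
s=robot.state();print(s['clock'],s['joint_pos'].round(1),s['dq'].round(1),s['tool_pos'],s['ft_force'].round(1))
E
```

```text
3.9 [ 27.4  22.5 119.1 -39.   14.3 146.3] [ 0.1  0.3  0.1 -0.2 -0.2  0.1] [461.0723341  237.92167853  21.92436325] [-0.9 -0.6  0.4]
```

```bash
python3 - <<'E'
s=open('h.py').read().replace("    R=Ro.from_rotvec","    R0[:,:2]*=FL\n    R=Ro.from_rotvec").replace("def pose","FL=-1\ndef pose");open('h.py','w').write(s)
E
python3 - <<'E'
import h
from h import *
h.FL=1
rows([('up',(442,241.5,130),6.5,0,17)])
E
```

```text
now 3.9 [461.1 237.9  21.9] [-171.8  -10.6  -43.6]
up [ 0.0454 -0.0118 -0.1479] [-0.0096 -0.3169  0.0061]
```

apply_moves(targets=[0.04, 0, -0.073, 0, 0, 0, 100, 0.07, 0, -0.14, 0, -0.1, 0, 100, 0.045, -0.012, -0.148, -0.01, -0.317, 0, 100, 0.045, -0.012, -0.148, -0.01, -0.317, 0, 100, 0.045, -0.012, -0.148, -0.01, -0.317, 0, 100, 0.045, -0.012, -0.148, -0.01, -0.317, 0, 100, 0.045, -0.012, -0.148, -0.01, -0.317, 0, 100, 0.045, -0.012, -0.148, -0.01, -0.317, 0, 100])

```text
clock: 4.7
tool_pos: [441.0, 241.3, 111.7]
ee_rot: [[0.992, 0.123, 0.0], [0.123, -0.992, -0.004], [-0.0, 0.004, -1.0]]
ft_force: [-0.1, 0.7, -0.1]
finger_gap: 1.0
finger_force: 0.0
```

apply_moves(targets=[0, 0, 0, 0, 0, -0.95, 100, 0, 0, 0, 0, 0, -0.95, 100, 0, 0, 0, 0, 0, -0.95, 100, 0, 0, 0, 0, 0, -0.95, 100, 0, 0, 0, 0, 0, -0.95, 100, 0, 0, 0, 0, 0, -0.95, 100, 0, 0, 0, 0, 0, -0.95, 100, 0, 0, 0, 0, 0, -0.95, 100, 0, 0, 0, 0, 0, -0.95, 100, 0, 0, 0, 0, 0, -0.95, 100])

```text
clock: 5.7
tool_pos: [441.0, 241.5, 111.9]
ee_rot: [[-0.051, 0.999, 0.0], [0.999, 0.051, -0.004], [-0.004, 0.0, -1.0]]
ft_force: [0.7, 0.3, 0.4]
finger_gap: 1.006
finger_force: 0.0
```

apply_moves(targets=[0, 0, 0, 0, 0, -0.95, 100, 0, 0, 0, 0, 0, -0.95, 100, 0, 0, 0, 0, 0, -0.95, 100, 0, 0, 0, 0, 0, -0.95, 100, 0, 0, 0, 0, 0, -0.95, 100, 0, 0, 0, 0, 0, -0.95, 100, 0, 0, 0, 0, 0, -0.95, 100, 0, 0, 0, 0, 0, -0.95, 100, 0, 0, 0, 0, 0, -0.95, 100, 0, 0, 0, 0, 0, -0.95, 100])

```text
clock: 6.7
tool_pos: [441.0, 241.4, 111.9]
ee_rot: [[-1.0, 0.028, 0.0], [0.028, 1.0, -0.004], [-0.0, -0.004, -1.0]]
ft_force: [-0.6, 0.6, -0.2]
finger_gap: 1.002
finger_force: 0.0
```

```bash
python3 - <<'E'
from h import *
s=robot.state();print(s['joint_pos'].round(1),s['dq'].round(1))
rows([('up',(442,241.5,110),6.5,-25,17)])
E
```

```text
[ 24.6  19.1 101.8  -0.2  59.1 -63.7] [  0.1  -0.    0.1  -0.    0.  -80.5]
now 6.7 [441.  241.4 111.9] [  2.5 180.   -0.3]
up [-0.0135  0.0019  0.0289] [-0.0219 -0.2773 -0.088 ]
```

apply_moves(targets=[-0.013, 0.002, 0.029, -0.022, -0.277, -0.088, 100, -0.013, 0.002, 0.029, -0.022, -0.277, -0.088, 100, -0.013, 0.002, 0.029, -0.022, -0.277, -0.088, 100, -0.013, 0.002, 0.029, -0.022, -0.277, -0.088, 100, -0.013, 0.002, 0.029, -0.022, -0.277, -0.088, 100, -0.013, 0.002, 0.029, -0.022, -0.277, -0.088, 100])

```text
clock: 7.3
tool_pos: [449.9, 242.5, 95.0]
ee_rot: [[-0.902, -0.106, 0.418], [-0.096, 0.994, 0.045], [-0.42, 0.001, -0.907]]
ft_force: [-0.8, -0.4, 0.0]
finger_gap: 1.0
finger_force: 0.0
```

```bash
python3 - <<'E'
from h import *
s=robot.state();print(s['joint_pos'].round(1),s['dq'].round(1))
rows([('mid',(442,241.5,50),6.5,-25,17),('grip',(442,241.5,20),6.5,-25,17)])
E
```

```text
[ 28.6  13.3 116.4 -19.6  28.6 -52. ] [-0.3  0.4 -0.3 -0.4 -0.4  0.3]
now 7.3 [449.9 242.5  95. ] [ -8.2 155.    1.9]
mid [ 0.0435 -0.0003  0.0909] [-0.0015 -0.0016 -0.0046]
grip [ 0.0646 -0.0003  0.1362] [-0.0015 -0.0016 -0.0046]
```

apply_moves(targets=[0.043, 0, 0.091, 0, 0, -0.004, 100, 0.054, 0, 0.114, 0, 0, -0.004, 100, 0.064, 0, 0.136, 0, 0, -0.004, 100, 0.064, 0, 0.136, 0, 0, -0.004, 100, 0.064, 0, 0.136, 0, 0, -0.004, 100, 0.064, 0, 0.136, 0, 0, -0.004, 100])

```text
clock: 7.9
tool_pos: [449.7, 242.5, 5.4]
ee_rot: [[-0.901, -0.112, 0.42], [-0.102, 0.994, 0.046], [-0.422, -0.002, -0.906]]
ft_force: [0.1, 0.6, 0.2]
finger_gap: 0.999
finger_force: 0.0
```

```bash
python3 - <<'E'
from h import *
rows([('grip',(442,241.5,20),6.5,-25,17)])
E
```

```text
now 7.9 [449.7 242.5   5.4] [ -8.7 154.8   1.8]
grip [ 0.0015 -0.0002  0.0009] [-0.0014 -0.0002 -0.0003]
```

Close on the bar ends.

apply_moves(targets=[0, 0, 0, 0, 0, 0, 75, 0, 0, 0, 0, 0, 0, 60, 0, 0, 0, 0, 0, 0, 40, 0, 0, 0, 0, 0, 0, 40, 0, 0, 0, 0, 0, 0, 40, 0, 0, 0, 0, 0, 0, 40])

```text
clock: 8.5
tool_pos: [449.2, 242.4, 5.2]
ee_rot: [[-0.901, -0.112, 0.42], [-0.103, 0.994, 0.046], [-0.422, -0.002, -0.907]]
ft_force: [-4.2, -3.1, 9.8]
finger_gap: 0.672
finger_force: 61.9
```

```bash
python3 - <<'E'
from h import *
rows([('lift',(442,241.5,62),6.5,-25,17),('turn',(442,241.5,62),6.5,35,17),('down',(442,241.5,22),6.5,35,17)])
E
```

```text
now 8.5 [449.2 242.4   5.2] [ -8.8 154.8   1.8]
lift [-0.029  -0.0003 -0.0627] [-0.0013 -0.0003 -0.    ]
turn [-0.0044 -0.0003 -0.0768] [-0.0012  0.6663 -0.0007]
down [ 0.0237 -0.0002 -0.0164] [-0.0012  0.6663 -0.0007]
```

apply_moves(targets=[-0.015, 0, -0.032, 0, 0, 0, 40, -0.029, 0, -0.063, 0, 0, 0, 40, -0.004, 0, -0.077, 0, 0.666, 0, 40, -0.004, 0, -0.077, 0, 0.666, 0, 40, -0.004, 0, -0.077, 0, 0.666, 0, 40, -0.004, 0, -0.077, 0, 0.666, 0, 40, -0.004, 0, -0.077, 0, 0.666, 0, 40, -0.004, 0, -0.077, 0, 0.666, 0, 40, -0.004, 0, -0.077, 0, 0.666, 0, 40, -0.004, 0, -0.077, 0, 0.666, 0, 40])

```text
clock: 9.5
tool_pos: [432.0, 240.0, 45.5]
ee_rot: [[-0.81, -0.112, -0.576], [-0.09, 0.994, -0.067], [0.579, -0.002, -0.815]]
ft_force: [0.4, 0.5, -3.3]
finger_gap: 0.669
finger_force: 66.1
```

```bash
python3 - <<'E'
from h import *
s=robot.state();print(s['joint_pos'].round(1))
rows([('turn',(442,241.5,62),6.5,35,17),('d26',(442,241.5,26),6.5,35,17),('d20',(442,241.5,20),6.5,35,17)])
b=snap('side');crop(b,(276,219,336,279),8,'g2.png')
E
```

```text
[ 20.8  42.1  83.1   8.1  89.4 -78.2]
now 9.5 [432.  240.   45.5] [   8.  -144.4    2.8]
turn [ 0.0021  0.0006 -0.0038] [-0.0006 -0.0046 -0.0018]
d26 [-0.0327  0.0007  0.0451] [-0.0006 -0.0046 -0.0018]
d20 [-0.0385  0.0008  0.0532] [-0.0006 -0.0046 -0.0018]
```

View pics/g2.png

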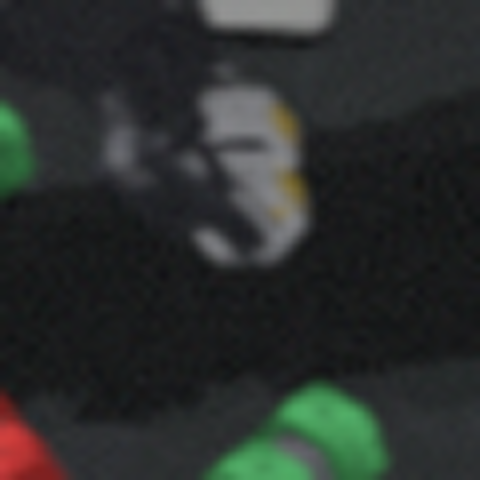

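The bar is held at px (307,241), and the yellow squares are now on the upper robot-side flat. The first sixth of the turn worked, so I set it down.

apply_moves(targets=[-0.02, 0, 0.025, 0, -0.005, 0, 40, -0.033, 0, 0.045, 0, -0.005, 0, 40, -0.036, 0, 0.049, 0, -0.005, 0, 40, -0.038, 0, 0.052, 0, -0.005, 0, 40, -0.038, 0, 0.052, 0, -0.005, 0, 40, -0.038, 0, 0.052, 0, -0.005, 0, 40])

```text
clock: 10.15
tool_pos: [432.8, 240.6, 9.2]
ee_rot: [[-0.819, -0.112, -0.563], [-0.092, 0.994, -0.065], [0.567, -0.002, -0.824]]
ft_force: [0.0, -0.8, -2.7]
finger_gap: 0.669
finger_force: 66.2
```

apply_moves(targets=[-0.002, 0, 0.003, 0, 0, 0, 40, -0.0035, 0, 0.005, 0, 0, 0, 40, -0.0035, 0, 0.005, 0, 0, 0, 40])

```text
clock: 10.45
tool_pos: [432.9, 240.6, 6.6]
ee_rot: [[-0.818, -0.112, -0.564], [-0.091, 0.994, -0.065], [0.568, -0.002, -0.823]]
ft_force: [-1.9, -0.7, 15.7]
finger_gap: 0.669
finger_force: 67.6
```

apply_moves(targets=[-0.0035, 0, 0.005, 0, 0, 0, 75, -0.0035, 0, 0.005, 0, 0, 0, 100, -0.0035, 0, 0.005, 0, 0, 0, 100, -0.0035, 0, 0.005, 0, 0, 0, 100])

```text
clock: 10.85
tool_pos: [432.6, 240.4, 1.2]
ee_rot: [[-0.818, -0.112, -0.564], [-0.091, 0.994, -0.066], [0.568, -0.002, -0.823]]
ft_force: [0.6, 0.0, 0.7]
finger_gap: 1.001
finger_force: 0.0
```

```bash
python3 - <<'E'
from h import *
B=(442,241.5)
rows([('up',(*B,65),6.5,35,17),('turn',(*B,65),6.5,-25,17)])
E
```

```text
now 10.85 [432.6 240.4   1.2] [   8.1 -145.2    2.7]
up [ 0.0475 -0.0002 -0.0681] [-0.0009  0.0045 -0.0013]
turn [ 0.0229 -0.0001 -0.0821] [-0.0015 -0.6622 -0.0007]
```

apply_moves(targets=[0.024, 0, -0.034, 0, 0, 0, 100, 0.0475, 0, -0.068, 0, 0, 0, 100, 0.0475, 0, -0.075, 0, -0.05, 0, 100, 0.023, 0, -0.082, 0, -0.662, 0, 100, 0.023, 0, -0.082, 0, -0.662, 0, 100, 0.023, 0, -0.082, 0, -0.662, 0, 100, 0.023, 0, -0.082, 0, -0.662, 0, 100, 0.023, 0, -0.082, 0, -0.662, 0, 100, 0.023, 0, -0.082, 0, -0.662, 0, 100, 0.023, 0, -0.082, 0, -0.662, 0, 100])

```text
clock: 11.85
tool_pos: [447.5, 242.6, 49.6]
ee_rot: [[-0.899, -0.115, 0.423], [-0.104, 0.993, 0.048], [-0.426, -0.001, -0.905]]
ft_force: [-0.5, 0.2, 0.9]
finger_gap: 0.998
finger_force: 0.0
```

apply_moves(targets=[0, 0, 0, 0, 0, 0, 100, 0, 0, 0, 0, 0, 0, 100])

```text
clock: 12.05
tool_pos: [449.3, 242.5, 49.9]
ee_rot: [[-0.901, -0.112, 0.419], [-0.103, 0.994, 0.045], [-0.421, -0.002, -0.907]]
ft_force: [0.8, 0.0, 0.5]
finger_gap: 1.005
finger_force: 0.0
```

```bash
python3 - <<'E'
from h import *
a=snap('top');i=a[221:251,247:277].astype(int);
pts=np.argwhere((i.min(2)>90)|((i[...,0]-i[...,2]>60)&(i[...,0]>120)))[:,::-1]+[247,221]
print(len(pts),pts.mean(0),ray('top',pts.mean(0),36).round(1))
B=(442,241.5)
rows([('mid',(*B,40),6.5,-25,17),('grip',(*B,20),6.5,-25,17)])
E
```

```text
104 [260.52884615 234.20192308] [446.2 245.7  36. ]
now 12.1 [449.7 242.6  50. ] [ -8.7 154.8   1.8]
mid [ 0.0187 -0.0002  0.038 ] [-0.0016 -0.0007 -0.0001]
grip [ 0.0327 -0.0001  0.0682] [-0.0016 -0.0007 -0.0001]
```

apply_moves(targets=[0.019, 0, 0.038, 0, 0, 0, 100, 0.032, 0, 0.067, 0, 0, 0, 100, 0.032, 0, 0.067, 0, 0, 0, 100, 0.032, 0, 0.067, 0, 0, 0, 75, 0.032, 0, 0.067, 0, 0, 0, 60, 0.032, 0, 0.067, 0, 0, 0, 40, 0.032, 0, 0.067, 0, 0, 0, 40, 0.032, 0, 0.067, 0, 0, 0, 40, 0.032, 0, 0.067, 0, 0, 0, 40])

```text
clock: 13.0
tool_pos: [449.4, 242.5, 6.3]
ee_rot: [[-0.9, -0.112, 0.422], [-0.102, 0.994, 0.046], [-0.424, -0.002, -0.906]]
ft_force: [-0.7, -2.5, 7.9]
finger_gap: 0.669
finger_force: 64.8
```

```bash
python3 - <<'E'
from h import *
B=(442,241.5)
rows([('lift',(*B,62),6.5,-25,17),('turn',(*B,62),6.5,35,17),('d20',(*B,20),6.5,35,17)])
E
```

```text
now 13.0 [449.4 242.5   6.3] [ -8.7 154.7   1.8]
lift [-0.0281 -0.0004 -0.061 ] [-0.0012  0.0012 -0.0001]
turn [-0.0036 -0.0005 -0.0752] [-0.001   0.6678 -0.0007]
d20 [ 0.0261 -0.0004 -0.0118] [-0.001   0.6678 -0.0007]
```

apply_moves(targets=[-0.015, 0, -0.032, 0, 0, 0, 40, -0.028, 0, -0.061, 0, 0, 0, 40, -0.004, 0, -0.075, 0, 0.668, 0, 40, -0.004, 0, -0.075, 0, 0.668, 0, 40, -0.004, 0, -0.075, 0, 0.668, 0, 40, -0.004, 0, -0.075, 0, 0.668, 0, 40, -0.004, 0, -0.075, 0, 0.668, 0, 40, -0.004, 0, -0.075, 0, 0.668, 0, 40, -0.004, 0, -0.075, 0, 0.668, 0, 40, -0.004, 0, -0.075, 0, 0.668, 0, 40])

```text
clock: 14.0
tool_pos: [432.3, 240.2, 45.5]
ee_rot: [[-0.809, -0.112, -0.577], [-0.09, 0.994, -0.066], [0.58, -0.001, -0.814]]
ft_force: [0.1, -0.2, -3.7]
finger_gap: 0.665
finger_force: 65.8
```

apply_moves(targets=[-0.02, 0, 0.025, 0, 0, 0, 40, -0.033, 0, 0.045, 0, 0, 0, 40, -0.036, 0, 0.05, 0, 0, 0, 40, -0.039, 0, 0.055, 0, 0, 0, 40, -0.039, 0, 0.055, 0, 0, 0, 40, -0.039, 0, 0.055, 0, 0, 0, 40])

```text
clock: 14.6
tool_pos: [432.0, 240.5, 7.5]
ee_rot: [[-0.813, -0.113, -0.571], [-0.091, 0.994, -0.066], [0.575, -0.002, -0.818]]
ft_force: [-3.1, -1.5, 7.1]
finger_gap: 0.675
finger_force: 66.3
```

```bash
python3 - <<'E'
from h import *
B=(442,241.5)
rows([('d20',(*B,20),6.5,35,17)])
E
```

```text
now 14.6 [432.  240.5   7.5] [   8.1 -144.7    2.7]
d20 [-0.0017 -0.0003  0.0016] [-0.0008 -0.0011 -0.0009]
```

apply_moves(targets=[-0.001, 0, 0.001, 0, 0, 0, 40, -0.001, 0, 0.001, 0, 0, 0, 75, -0.001, 0, 0.001, 0, 0, 0, 100, -0.001, 0, 0.001, 0, 0, 0, 100, -0.001, 0, 0.001, 0, 0, 0, 100])

```text
clock: 15.1
tool_pos: [432.2, 240.4, 5.6]
ee_rot: [[-0.813, -0.112, -0.571], [-0.091, 0.994, -0.067], [0.575, -0.002, -0.818]]
ft_force: [-0.5, -0.5, 0.3]
finger_gap: 0.998
finger_force: 0.0
```

```bash
python3 - <<'E'
from h import *
B=(442,241.5)
rows([('up',(*B,65),6.5,35,17),('turn',(*B,65),6.5,0,17),('down',(*B,20),6.5,0,17)])
E
```

```text
now 15.1 [432.2 240.4   5.6] [   8.1 -144.7    2.7]
up [ 0.0435 -0.0002 -0.0621] [-0.0009 -0.0013 -0.0012]
turn [ 0.0272 -0.0002 -0.0673] [-0.0012 -0.3902 -0.0009]
down [-0.0159 -0.     -0.0059] [-0.0012 -0.3902 -0.0009]
```

apply_moves(targets=[0.022, 0, -0.031, 0, 0, 0, 100, 0.0435, 0, -0.062, 0, 0, 0, 100, 0.027, 0, -0.067, 0, -0.39, 0, 100, 0.027, 0, -0.067, 0, -0.39, 0, 100, 0.027, 0, -0.067, 0, -0.39, 0, 100, 0.027, 0, -0.067, 0, -0.39, 0, 100, 0.027, 0, -0.067, 0, -0.39, 0, 100, 0.027, 0, -0.067, 0, -0.39, 0, 100, -0.016, 0, -0.006, 0, -0.39, 0, 100, -0.016, 0, -0.006, 0, -0.39, 0, 100])

```text
clock: 16.1
tool_pos: [440.1, 240.3, -1.2]
ee_rot: [[-0.994, -0.112, -0.01], [-0.112, 0.994, -0.006], [0.01, -0.005, -1.0]]
ft_force: [0.3, -0.0, 0.7]
finger_gap: 0.999
finger_force: 0.0
```

```bash
python3 - <<'E'
from h import *
B=(442,241.5)
rows([('down',(*B,20),6.5,0,17)])
a=snap('top');b=snap('side')
def C(im,c,h,s): 
    u,v=c;return cv2.resize(im[v-h:v+h,u-h:u+h],(s,s),interpolation=cv2.INTER_CUBIC)
cv2.imwrite('pics/g3.png',np.hstack([C(a,(262,236),25,390),C(b,(306,249),25,390)])[:,:,::-1])
E
```

```text
now 16.1 [440.1 240.3  -1.2] [  10.1 -179.2    0.5]
down [-0.0033  0.0016 -0.007 ] [-0.0031 -0.0065 -0.0009]
```

View pics/g3.png

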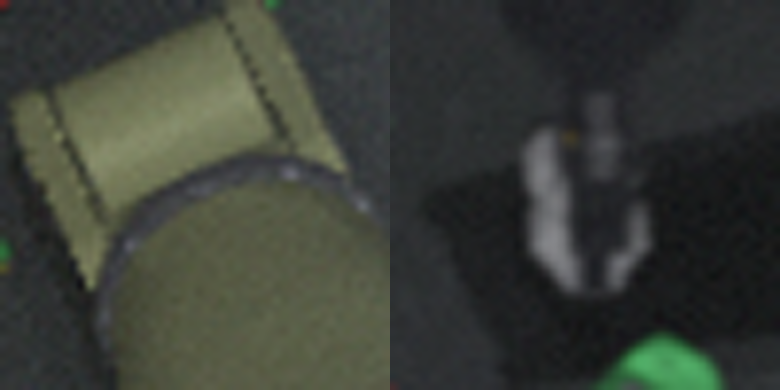

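apply_moves(targets=[-0.003, 0.001, -0.007, -0.003, -0.006, 0, 100, -0.003, 0.001, -0.007, -0.003, -0.006, 0, 75, -0.003, 0.001, -0.007, -0.003, -0.006, 0, 60, -0.003, 0.001, -0.007, -0.003, -0.006, 0, 40, -0.003, 0.001, -0.007, -0.003, -0.006, 0, 40, -0.003, 0.001, -0.007, -0.003, -0.006, 0, 40, -0.003, 0.001, -0.007, -0.003, -0.006, 0, 40])

```text
clock: 16.9
tool_pos: [444.4, 242.6, 8.6]
ee_rot: [[-0.994, -0.113, 0.01], [-0.113, 0.994, 0.004], [-0.011, 0.003, -1.0]]
ft_force: [-3.1, -1.0, 11.9]
finger_gap: 0.669
finger_force: 62.8
```

```bash
python3 - <<'E'
from h import *
rows([('lift',(442,241.5,130),6.5,0,17),('carry',(550,-32.7,150),-0.9,0,17)])
E
```

```text
now 16.9 [444.4 242.6   8.6] [-10.1 179.1   0.3]
lift [ 0.0023 -0.0008 -0.174 ] [ 0.0018  0.0067 -0.0004]
carry [-0.1255 -0.4751 -0.2074] [0.0023 0.0066 0.0818]
```

apply_moves(targets=[0, 0, 0, 0, 0, 0, 75, 0, 0, 0, 0, 0, 0, 90, 0.003, -0.001, 0.005, 0.002, 0.006, 0, 90, 0.003, -0.001, 0.01, 0.002, 0.006, 0, 90, 0.003, -0.001, 0.01, 0.002, 0.006, 0, 90, 0.003, -0.001, 0.01, 0.002, 0.006, 0, 60, 0.003, -0.001, 0.01, 0.002, 0.006, 0, 40, 0.003, -0.001, 0.01, 0.002, 0.006, 0, 40, 0.003, -0.001, 0.01, 0.002, 0.006, 0, 40, 0.003, -0.001, 0.01, 0.002, 0.006, 0, 40])

```text
clock: 17.9
tool_pos: [442.2, 241.6, 1.3]
ee_rot: [[-0.994, -0.112, -0.0], [-0.112, 0.994, -0.001], [0.0, -0.001, -1.0]]
ft_force: [-0.7, -0.7, 4.0]
finger_gap: 0.673
finger_force: 64.7
```

```bash
python3 - <<'E'
from h import *
s=robot.state();d=20-s['tool_pos'][2];d=-d*-1
rows([('lift',(442,241.5,130),6.5,0,17),('carry',(550,-32.7,150),-0.9,0,17)])
E
```

```text
now 17.9 [442.2 241.6   1.3] [ 1.010e+01 -1.797e+02  1.000e-01]
lift [ 0.0004 -0.0002 -0.1862] [-0.0004 -0.0002 -0.0005]
carry [-0.1271 -0.4746 -0.2192] [-0.0004 -0.0001  0.0817]
```

apply_moves(targets=[0, 0, -0.07, 0, 0, 0, 40, 0, 0, -0.15, 0, 0, 0, 40, 0, 0, -0.219, 0, 0, 0, 40, -0.127, -0.474, -0.219, 0, 0, 0.082, 40, -0.127, -0.474, -0.219, 0, 0, 0.082, 40, -0.127, -0.474, -0.219, 0, 0, 0.082, 40, -0.127, -0.474, -0.219, 0, 0, 0.082, 40, -0.127, -0.474, -0.219, 0, 0, 0.082, 40, -0.127, -0.474, -0.219, 0, 0, 0.082, 40, -0.127, -0.474, -0.219, 0, 0, 0.082, 40])

```text
clock: 18.9
tool_pos: [550.6, -36.8, 132.0]
ee_rot: [[-1.0, 0.021, -0.001], [0.021, 1.0, -0.001], [0.001, -0.001, -1.0]]
ft_force: [-0.1, 0.7, -2.5]
finger_gap: 0.668
finger_force: 66.9
```

apply_moves(targets=[0, 0, 0, 0, 0, 0, 40, 0, 0, 0, 0, 0, 0, 40, 0, 0, 0, 0, 0, 0, 40])

```text
clock: 19.2
tool_pos: [549.5, -31.3, 132.6]
ee_rot: [[-1.0, 0.015, -0.001], [0.015, 1.0, -0.001], [0.001, -0.001, -1.0]]
ft_force: [0.0, 0.6, -3.1]
finger_gap: 0.668
finger_force: 66.9
```

```bash
python3 - <<'E'
from h import *
s=robot.state();print(s['joint_pos'].round(1),s['ft_force'].round(1),s['finger_gap'])
rows([('carry',(555,-32.7,150),-0.9,0,18.7),('d80',(555,-32.7,80),-0.9,0,18.7),('d67',(555,-32.7,67),-0.9,0,18.7)])
a=snap('top');b=snap('side')
def C(im,c,h,s): 
    u,v=c;return cv2.resize(im[v-h:v+h,u-h:u+h],(s,s),interpolation=cv2.INTER_CUBIC)
cv2.imwrite('pics/g4.png',np.hstack([C(a,(337,190),30,390),C(b,(265,185),30,390)])[:,:,::-1])
E
```

```text
[ -7.1  23.   93.2  -0.   63.9 -96.2] [ 0.   0.6 -3.1] 0.6680709300138077
now 19.2 [549.5 -31.3 132.6] [-1.300e+00 -1.799e+02  1.000e-01]
carry [-0.0092 -0.0022  0.0021] [-0.0004 -0.0006  0.0007]
d80 [-0.0093 -0.0021  0.1188] [-0.0004 -0.0006  0.0007]
d67 [-0.0093 -0.0021  0.1405] [-0.0004 -0.0006  0.0007]
```

View pics/g4.png

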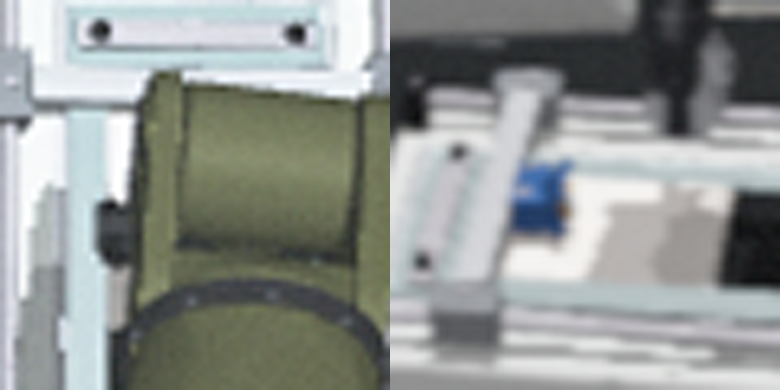

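apply_moves(targets=[-0.009, -0.002, 0.06, 0, 0, 0, 40, -0.009, -0.002, 0.115, 0, 0, 0, 40, -0.009, -0.002, 0.13, 0, 0, 0, 40, -0.009, -0.002, 0.138, 0, 0, 0, 40, -0.009, -0.002, 0.14, 0, 0, 0, 40, -0.009, -0.002, 0.14, 0, 0, 0, 40])

```text
clock: 19.9
tool_pos: [555.8, -33.7, 50.0]
ee_rot: [[-1.0, 0.016, 0.001], [0.016, 1.0, -0.001], [-0.001, -0.001, -1.0]]
ft_force: [0.3, -0.1, -2.5]
finger_gap: 0.675
finger_force: 66.6
```

apply_moves(targets=[0, 0, 0.001, 0, 0, 0, 40, 0, 0, 0.0015, 0, 0, 0, 40, 0, 0, 0.0015, 0, 0, 0, 40])

```text
clock: 20.2
tool_pos: [555.3, -33.8, 48.2]
ee_rot: [[-1.0, 0.016, 0.0], [0.016, 1.0, -0.001], [-0.0, -0.001, -1.0]]
ft_force: [0.8, 0.2, -3.7]
finger_gap: 0.676
finger_force: 66.6
```

apply_moves(targets=[0, 0, 0.001, 0, 0, 0, 40, 0, 0, 0.0015, 0, 0, 0, 40, 0, 0, 0.002, 0, 0, 0, 40, 0, 0, 0.002, 0, 0, 0, 40])

```text
clock: 20.6
tool_pos: [555.3, -33.8, 47.3]
ee_rot: [[-1.0, 0.016, -0.0], [0.016, 1.0, -0.001], [0.0, -0.001, -1.0]]
ft_force: [-4.3, 0.7, 8.0]
finger_gap: 0.674
finger_force: 68.2
```

apply_moves(targets=[-0.01, 0.002, -0.0008, 0, 0, 0, 40, -0.02, 0.003, -0.0008, 0, 0, 0, 40, -0.03, 0.003, -0.0008, 0, 0, 0, 40, -0.04, 0.003, -0.0008, 0, 0, 0, 40, -0.05, 0.003, -0.0008, 0, 0, 0, 40, -0.058, 0.003, -0.0008, 0, 0, 0, 40, -0.058, 0.003, -0.0008, 0, 0, 0, 40])

```text
clock: 21.3
tool_pos: [591.1, -32.6, 47.4]
ee_rot: [[-1.0, 0.016, 0.001], [0.016, 1.0, -0.001], [-0.001, -0.001, -1.0]]
ft_force: [2.5, 0.3, 1.6]
finger_gap: 0.67
finger_force: 67.6
```

```bash
python3 - <<'E'
from h import *
rows([('seat',(603,-32.7,66),-0.9,0,18.7)])
b=snap('side');crop(b,(232,165,292,210),10,'g5.png')
E
```

```text
now 21.3 [591.1 -32.6  47.4] [ 1.400e+00  1.799e+02 -1.000e-01]
seat [-0.0199  0.0001  0.0002] [-0.0006  0.0007 -0.0002]
```

View pics/g5.png

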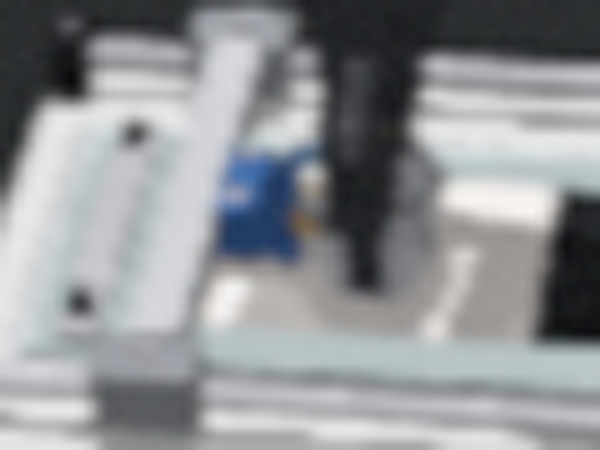

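The bar lies on the glass at side px (270,187), and the brass key at (263,187) is just meeting its groove. I push on gently.

apply_moves(targets=[-0.004, 0, 0, 0, 0, 0, 40, -0.008, 0, 0, 0, 0, 0, 40, -0.011, 0, 0, 0, 0, 0, 40, -0.014, 0, 0, 0, 0, 0, 40, -0.014, 0, 0, 0, 0, 0, 40])

```text
clock: 21.85
tool_pos: [598.3, -32.7, 47.3]
ee_rot: [[-1.0, 0.016, -0.001], [0.016, 1.0, -0.001], [0.001, -0.001, -1.0]]
ft_force: [-5.2, -0.6, 7.3]
finger_gap: 0.669
finger_force: 68.1
```

apply_moves(targets=[-0.002, 0, 0, 0, 0, 0, 40, -0.004, 0, 0, 0, 0, 0, 40, -0.004, 0, 0, 0, 0, 0, 40])

```text
clock: 22.15
tool_pos: [600.6, -32.7, 47.3]
ee_rot: [[-1.0, 0.016, -0.001], [0.016, 1.0, -0.001], [0.001, -0.001, -1.0]]
ft_force: [-5.2, 0.1, 7.1]
finger_gap: 0.668
finger_force: 68.2
```

apply_moves(targets=[-0.002, 0, 0, 0, 0, 0, 40, -0.003, 0, 0, 0, 0, 0, 40, -0.003, 0, 0, 0, 0, 0, 40])

```text
clock: 22.45
tool_pos: [602.3, -32.7, 47.4]
ee_rot: [[-1.0, 0.016, -0.001], [0.016, 1.0, -0.001], [0.001, -0.001, -1.0]]
ft_force: [-5.8, 0.8, 7.3]
finger_gap: 0.672
finger_force: 68.3
```

apply_moves(targets=[-0.002, 0, 0, 0, 0, 0, 40, -0.003, 0, 0, 0, 0, 0, 40, -0.003, 0, 0, 0, 0, 0, 40])

```text
clock: 22.75
tool_pos: [604.1, -32.8, 47.3]
ee_rot: [[-1.0, 0.016, -0.001], [0.016, 1.0, -0.001], [0.001, -0.001, -1.0]]
ft_force: [-6.0, 0.3, 7.4]
finger_gap: 0.67
finger_force: 68.3
```

apply_moves(targets=[-0.001, 0, 0, 0, 0, 0, 40, -0.002, 0, 0, 0, 0, 0, 40, -0.002, 0, 0, 0, 0, 0, 40])

```text
clock: 23.05
tool_pos: [604.7, -32.8, 47.3]
ee_rot: [[-1.0, 0.016, -0.003], [0.016, 1.0, -0.001], [0.003, -0.001, -1.0]]
ft_force: [-12.5, -0.2, 11.0]
finger_gap: 0.671
finger_force: 68.7
```

apply_moves(targets=[-0.001, 0, 0, 0, 0, 0, 40, -0.002, 0, 0, 0, 0, 0, 40, -0.002, 0, 0, 0, 0, 0, 40])

```text
clock: 23.35
tool_pos: [604.7, -32.7, 47.3]
ee_rot: [[-1.0, 0.016, -0.006], [0.016, 1.0, -0.001], [0.006, -0.001, -1.0]]
ft_force: [-25.7, -0.1, 18.9]
finger_gap: 0.669
finger_force: 69.6
```

apply_moves(targets=[0.001, 0, -0.0005, 0, 0, 0, 40, 0.001, 0, -0.0005, 0, 0, 0, 75, 0.001, 0, -0.0005, 0, 0, 0, 90, 0.001, 0, -0.0005, 0, 0, 0, 90, 0.001, 0, -0.0005, 0, 0, 0, 90])

```text
clock: 23.85
tool_pos: [606.3, -32.8, 47.2]
ee_rot: [[-1.0, 0.016, -0.0], [0.016, 1.0, -0.001], [0.0, -0.001, -1.0]]
ft_force: [-0.4, -0.5, -0.0]
finger_gap: 0.897
finger_force: 0.0
```

apply_moves(targets=[0, 0, -0.03, 0, 0, 0, 90, 0, 0, -0.08, 0, 0, 0, 90, 0, 0, -0.15, 0, 0, 0, 90, 0, 0, -0.22, 0, 0, 0, 90, 0, 0, -0.25, 0, 0, 0, 90, 0.2, -0.2, -0.25, 0, 0, 0, 90, 0.2, -0.3, -0.25, 0, 0, 0, 90, 0.2, -0.38, -0.25, 0, 0, 0, 90, 0.2, -0.38, -0.25, 0, 0, 0, 90, 0.2, -0.38, -0.25, 0, 0, 0, 90])

```text
clock: 24.85
tool_pos: [485.8, -250.3, 197.8]
ee_rot: [[-1.0, 0.016, -0.0], [0.016, 1.0, -0.001], [0.0, -0.001, -1.0]]
ft_force: [0.8, 0.2, 0.5]
finger_gap: 0.9
finger_force: 0.0
```

apply_moves(targets=[0, -0.1, 0, 0, 0, 0, 90, 0, -0.1, 0, 0, 0, 0, 90, 0, -0.1, 0, 0, 0, 0, 90, 0, -0.1, 0, 0, 0, 0, 90])

```text
clock: 25.25
tool_pos: [486.0, -307.7, 197.4]
ee_rot: [[-1.0, 0.016, -0.001], [0.016, 1.0, -0.0], [0.001, -0.0, -1.0]]
ft_force: [0.5, 0.9, 0.6]
finger_gap: 0.9
finger_force: 0.0
```

```bash
python3 - <<'E'
from h import *
a=snap('top');b=snap('side')
def C(im,c,h,s): 
    u,v=c;return cv2.resize(im[v-h:v+h,u-h:u+h],(s,s),interpolation=cv2.INTER_CUBIC)
cv2.imwrite('pics/g6.png',np.hstack([C(a,(337,186),20,390),C(b,(262,188),22,390)])[:,:,::-1])
print(robot.state()['tool_pos'],robot.state()['clock'])
E
```

```text
[ 486.21803814 -307.29459072  197.68114725] 25.35
```

View pics/g6.png

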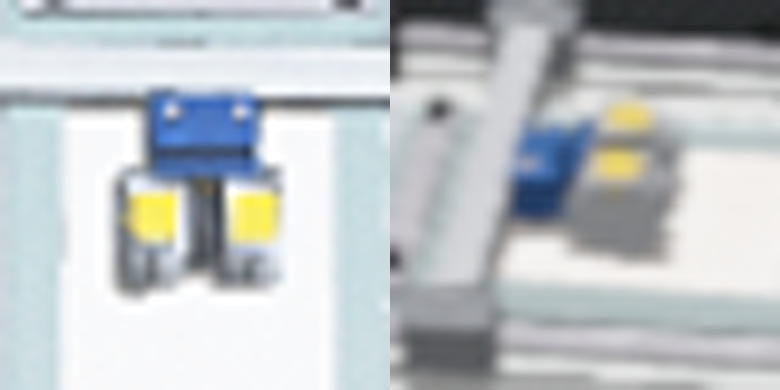

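The yellow squares are on top at top px (333,188) and (343,188), the key sits in the dark groove at (338,185), and the bar lies against the yoke. The push met a hard stop at 26 N, and the crossbar has not moved.

```bash
python3 -c "
from cell import robot
print(robot.hand_in())"
```

```text
the job is handed in; nothing more can be done
None
```

The bar is home in the yoke with its yellow flat on top and the brass key in the middle groove; I released it, moved the arm clear and handed the job in at about 25 s. I didn't check the ink pot, notebook or vial in a final picture, but the arm never worked near them.

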